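Stack the finished specimen trays on the carrier and put the lid on

TASK

Stack the finished specimen trays on the black carrier, one at a time: the green tray first, the yellow one on it, then the blue one, and last the white lid on top, each seated fully down with its corner feet inside the rim below. Set each piece down gently rather than dropping it. The red tray is not finished: leave it, the die ring, the brass weight and the spanner where they are.

Things in the scene. Friction and masses are not known exactly. Their poses are not given: they have to be found in the camera images.
- carrier: fixed stacking base: black rectangular rim 100 x 60 mm outside (long side along its x), 4 mm thick, on a 116 x 76 mm aluminium plate; rim top 20 mm above the bench, pocket 10 mm deep. A tray seated on it has its origin 14 mm above the carrier's origin, the long sides parallel. Origin: centre of its underside on the bench; z up.
- green_tray: open green tray, outside 100 (its x) x 60 x 36 mm high, walls 4 mm; grip across the 60 mm. Four 6 mm corner feet drop inside the rim below with 2 mm play; the floor then rests on that rim. Specimens inside are fixed. Seated on a tray its origin is 30 mm above that tray's; on the carrier 14 mm above its. 0.16 kg. Origin: centre of the feet's underside; z up. A half turn makes no difference.
- yellow_tray: open yellow tray, outside 100 (its x) x 60 x 36 mm high, walls 4 mm; grip across the 60 mm. Four 6 mm corner feet drop inside the rim below with 2 mm play; the floor then rests on that rim. Specimens inside are fixed. Seated on a tray its origin is 30 mm above that tray's. 0.16 kg. Origin: centre of the feet's underside; z up. A half turn makes no difference.
- blue_tray: open blue tray, outside 100 (its x) x 60 x 36 mm high, walls 4 mm; grip across the 60 mm. Four 6 mm corner feet drop inside the rim below with 2 mm play; the floor then rests on that rim. Specimens inside are fixed. Seated on a tray its origin is 30 mm above that tray's. 0.16 kg. Origin: centre of the feet's underside; z up. A half turn makes no difference.
- lid: white lid, plate 100 (its x) x 60 mm, 6 to 11 mm above the origin, with the trays' four 6 mm corner feet below. Grey grip rib on top in the middle: 60 mm long (along x), 14 mm wide, its top 41 mm above the origin; grip across the rib. Seated on a tray its origin is 30 mm above that tray's. 0.12 kg. Origin: centre of the feet's underside; z up. A half turn makes no difference.
- red_tray: loose red tray of the same shape as the others, 100 x 60 x 36 mm; not part of the stack, stays where it is. Origin as for the others.
- die: loose dark steel die ring, 56 mm outside, 36 mm inside, 26 mm high; stays where it is. Origin: centre of its underside.
- weight: loose brass check weight with a knob, 38 mm in diameter, 62 mm high; stays where it is. Origin: centre of its underside.
- spanner: loose small steel spanner lying flat, 130 mm long along its x; stays where it is. Origin: centre of its underside.

How it is judged (in metres and radians):
On the way, in this order (a step that is already met when the one before it is completed fails the run):
1. the green tray is seated on the carrier and let go (horizontal distance between green_tray and carrier below 0.006 m and z of green_tray in the frame of carrier between 0.011 and 0.017 m and angle between the x axis of green_tray and the x axis of carrier, either way round below 0.12 rad and angle between green_tray's own z axis and vertical below 0.06 rad and contact force between green_tray and the fingers below 0.2 N and linear speed of green_tray below 0.03 m/s), for 0.2 s.
2. the yellow tray is seated on the green tray and let go (horizontal distance between yellow_tray and green_tray below 0.006 m and z of yellow_tray in the frame of green_tray between 0.027 and 0.033 m and angle between the x axis of yellow_tray and the x axis of green_tray, either way round below 0.12 rad and angle between yellow_tray's own z axis and vertical below 0.06 rad and contact force between yellow_tray and the fingers below 0.2 N and linear speed of yellow_tray below 0.03 m/s), for 0.2 s.
3. the blue tray is seated on the yellow tray and let go (horizontal distance between blue_tray and yellow_tray below 0.006 m and z of blue_tray in the frame of yellow_tray between 0.027 and 0.033 m and angle between the x axis of blue_tray and the x axis of yellow_tray, either way round below 0.12 rad and angle between blue_tray's own z axis and vertical below 0.06 rad and contact force between blue_tray and the fingers below 0.2 N and linear speed of blue_tray below 0.03 m/s), for 0.2 s.
4. the lid is seated on the blue tray and let go (horizontal distance between lid and blue_tray below 0.006 m and z of lid in the frame of blue_tray between 0.027 and 0.033 m and angle between the x axis of lid and the x axis of blue_tray, either way round below 0.12 rad and angle between lid's own z axis and vertical below 0.06 rad and contact force between lid and the fingers below 0.2 N and linear speed of lid below 0.03 m/s), for 0.2 s.
At the end, for the whole second after the job is handed in: Green on the carrier, yellow on green, blue on yellow, lid on blue, released and at rest: each centred on the one below within 6 mm, within 3 mm of its seated height (14 mm over the carrier's origin, else 30 mm over the piece below), long sides parallel within 0.12 rad, level within 0.06 rad (all of step 1 and all of step 2 and all of step 3 and all of step 4 and angular speed of each of green_tray, yellow_tray, blue_tray, lid below 0.2 rad/s); the robot touches nothing.
It fails at once if a tray or the lid is dropped: it falls free from more than about 2 cm ((linear speed of green_tray above 0.65 m/s and contact force between green_tray and the arm below 0.05 N and contact force between green_tray and the fingers below 0.05 N) or (linear speed of yellow_tray above 0.65 m/s and contact force between yellow_tray and the arm below 0.05 N and contact force between yellow_tray and the fingers below 0.05 N) or (linear speed of blue_tray above 0.65 m/s and contact force between blue_tray and the arm below 0.05 N and contact force between blue_tray and the fingers below 0.05 N) or (linear speed of lid above 0.65 m/s and contact force between lid and the arm below 0.05 N and contact force between lid and the fingers below 0.05 N)).
It fails at once if the red tray, die ring, brass weight or spanner is moved by more than 20 mm (distance of any of red_tray, die, weight, spanner from where it was at the start of the episode above 0.02 m).
It also fails if it takes over 144 s, if anything falls off the work surface, if the arm or the gripper's body presses on something with over 40 N, if the wrist force passes 120 N, or if a joint passes its speed limit or range.

ROBOT

A 7-joint arm with a two-finger parallel gripper is mounted at the origin on the work surface. World frame = base frame: x ahead of the robot, y to its left, z up, the work surface at z = 0. Lengths are in mm, angles in degrees, forces in N, time in s.
With the tool pointing down it reaches from about 400 to 850 mm from the base axis. Payload 10.4 kg.
Tool frame: the origin (TCP) lies at the very end of the fingers, on their centre line; the grasp point (between the pads) lies 19 mm behind it (arm.hold_point_z is the distance from the TCP to the grasp point, in mm); z points along the fingers, y is the direction in which the jaws open and shut (so a half turn about z gives the same grasp; the last joint's range is limited). The gripper opens to 85 mm and grips with 20 to 120 N. Pads are 22 mm wide; open, the fingers measure 114 mm over their backs; the gripper's body (76 mm by 85 mm) begins 54 mm behind the grasp point. The pads swing forward as they close: fully open they stand 13 mm farther back than shut.
Start: joints at [68.148, 19.034, -3.707, 83.658, 1.238, 77.344, -5.071], TCP at [219.492, -585.213, 231.338] pointing down, gripper open.
Joint ranges: [-148.97, 148.97], [-28.65, 121.19], [-84.17, 76.75], [9.2, 138.47], [-72.65, 252.65], [3.7, 117.97], [-149.18, 149.18]. Speed limits (degrees/s): [127.2, 127.2, 159.86, 159.86, 180, 180, 180].

INTERFACE

Orientations are given as a 3x3 rotation matrix whose columns are the frame's x, y, z axes.
In Python, from bench import arm gives the robot as it stands.
- The arm moves only by the tool servo_tool, never from a script. Its argument "motion" is a list of rows, each a list of 7 numbers: the turn, a rotation vector about the tool's x, y, z in units of 5 degrees (1.0 is 5 degrees), then the shift along the tool's x, y, z in m, then the opening, from 0 (shut) to 1 (fully open). In form: [[ax, ay, az, tx, ty, tz, grip], ...]. A call has 1 to 20 rows; each row shifts and turns the commanded pose from where the row before left it, along the tool's axes as they then stand; what a row does not reach is not made up. A row lasts 1/10 s, in which the tool goes at most 50 mm and 8.59 degrees, less where a joint would pass 70% of its speed; a pose out of reach is approached as far as the arm can. A call with a gripper value outside its range is refused whole. The fingers move at their own pace and stop on an object; "newtons" is the grip in N (left out, the last holds). Time passes only in rows, so rows that do not move let the fingers close. It gives the time, the measured TCP pose, the force and the opening at its end, in the units of the state.
- arm.observe(): the state, without advancing time (a new reading comes with each control period).
- arm.read_camera(name): name is "scene" or "top"; returns a dict with "image" (420x560x3 uint8, red, green, blue), "K" (3x3 intrinsics, pixels), "xyz" and "attitude" of the camera in the world. Camera axes: x right, y down, z forward; pixel columns grow to the right and rows downward; lengths in mm; the calibration is good to about 2 mm. A picture is of the moment at which its call begins. There is no depth.
- arm.hand_in(): hands the job in, once; it reports no verdict.
The state is a dict: "time": time; "q": joint angles; "joint_velocities": joint speeds; "tau": joint torques, N m; "eef_pos": TCP position; "tool_rot": TCP orientation; "contact_force": force on the tool from outside, world axes, zero at the start; "wrist_torque": the same for the moment, N m; "finger_gap": finger opening in mm.
Only numpy, scipy, OpenCV 4.12 (cv2) and the standard library are available. Lean on these libraries where they do the work, as an engineer would, in place of code of your own. Each camera call takes 0.05 s, during which the arm holds its last target. There are 200 camera calls.

## Working session

There is one attempt and no reset: what is moved stays moved. The work goes in short steps, Python scripts to look and compute and a tool call to move; the robot and the scene stay as the last step left them, time stands still between calls to the robot, and variables do not carry over. Pictures are saved under pics/ and viewed, about 12 in all and at most 16, crops included, and the job is handed in when it is done.

Besides the shell and the picture viewer there is one more tool, called after ">>>" as a command line: name --pt "numbers of a row" for each row, then --argument value for the rest. servo_tool: Moves the arm, as the interface text tells. Its arguments: {"type":"object","properties":{"motion":{"type":"array","items":{"type":"array","items":{"type":"number"}}},"newtons":{"type":"number"}},"required":["motion"]}

```bash
mkdir -p pics; python3 - <<'E'
from bench import arm
import cv2,numpy as np
for n in("top","scene"):
    c=arm.read_camera(n);cv2.imwrite(f"pics/{n}0.png",cv2.resize(c["image"][:,:,::-1],(800,600),interpolation=cv2.INTER_CUBIC));print(n,c["K"],c["xyz"],c["attitude"])
s=arm.observe();print(s["eef_pos"],s["tool_rot"],s["finger_gap"],s["time"],arm.hold_point_z)
E
```

```text
top [[401.62108659   0.         284.65976086]
 [  0.         401.62108659 210.82320476]
 [  0.           0.           1.        ]] [ 299.77087111   14.24533764 1153.26586937] [[-0.14685925 -0.96911222  0.19812586]
 [-0.98914674  0.14481151 -0.02486677]
 [-0.00459222 -0.19962747 -0.97986111]]
scene [[497.63037418   0.         279.47043704]
 [  0.         497.63037418 212.23063992]
 [  0.           0.           1.        ]] [1114.53964807 -837.25819036  784.5082844 ] [[ 0.83024702  0.32212549 -0.45489015]
 [ 0.55737383 -0.48700792  0.67242673]
 [-0.00492931 -0.81182415 -0.58388119]]
[ 219.36130151 -584.87659799  230.6136675 ] [[ 9.36284072e-01  3.51243360e-01 -4.87958765e-04]
 [ 3.51243695e-01 -9.36283373e-01  1.14537082e-03]
 [-5.45637823e-05 -1.24378490e-03 -9.99999225e-01]] 85.1429207271382 0.1 18.700000000000003
```

View pics/top0.png

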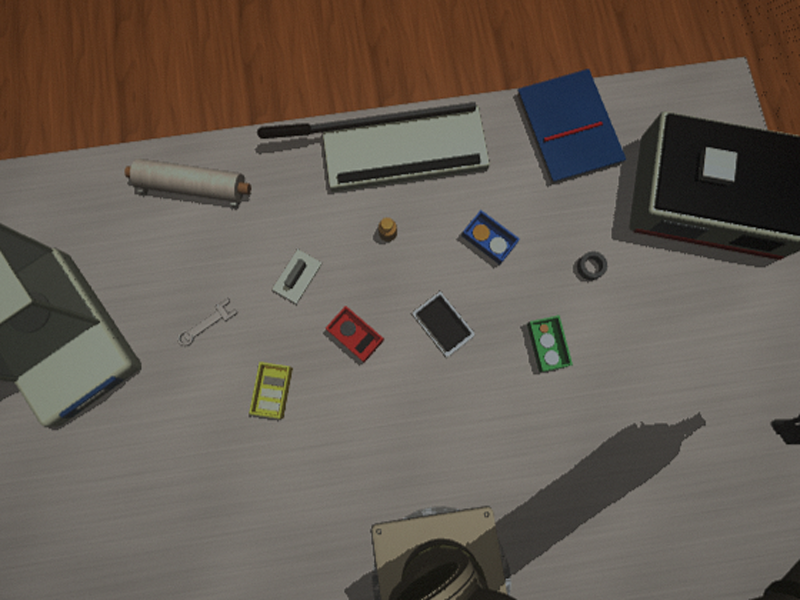

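View pics/scene0.png

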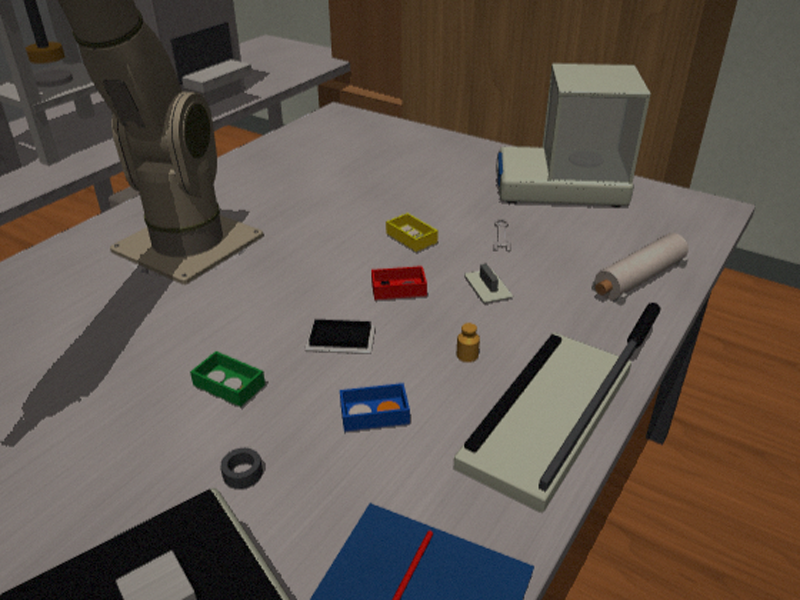

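Picture 1 (top, 800x600): green (549,343), yellow (270,390), blue (489,237), lid (297,275), carrier (443,323), red (354,334), weight (387,229), die (591,265), spanner (208,322). Picture 2 (scene) shows the same pieces, unobstructed. Next I fit box silhouettes to colour masks in both cameras.

```bash
cat > vis.py <<'E'
from bench import arm
import cv2,numpy as np
from scipy.optimize import minimize
S=8
def grab(): return {n:arm.read_camera(n) for n in("top","scene")}
def proj(c,P):
    p=(np.asarray(P,float)-c["xyz"])@c["attitude"]; p=p@c["K"].T; return p[:,:2]/p[:,2:]
def box(x,y,a,lx,ly,z0,z1):
    u=np.array([[i*lx/2,j*ly/2,z] for z in(z0,z1) for i in(-1,1) for j in(-1,1)])
    C,Sn=np.cos(a),np.sin(a); return u@np.array([[C,Sn,0],[-Sn,C,0],[0,0,1]])+[x,y,0]
HS={'green':(45,80),'yellow':(24,35),'blue':(105,125),'red':(-8,8)}
def mask(c,name,ctr,r=45):
    im=c["image"];h=cv2.cvtColor(im,cv2.COLOR_RGB2HSV).astype(int);H,s,v=h[...,0],h[...,1],h[...,2]
    if name in HS:
        lo,hi=HS[name];H=np.where(H>170,H-180,H);m=(H>=lo)&(H<=hi)&(s>110)
    elif name=='carrier': m=v<70
    else: # lid: brighter and less warm than the bench
        x0,y0=np.int32(ctr); b=np.median(v[y0-r:y0+r,x0-r:x0+r]); m=v>b*1.16
    m=m.astype(np.uint8); w=np.zeros_like(m); cv2.circle(w,tuple(int(t) for t in ctr),r,1,-1); m&=w
    n,l,st,_=cv2.connectedComponentsWithStats(m); k=1+np.argmax(st[1:,4]); m=(l==k).astype(np.uint8)
    if name!='lid':
        cs,_=cv2.findContours(m,cv2.RETR_EXTERNAL,cv2.CHAIN_APPROX_NONE); cv2.drawContours(m,cs,-1,1,-1)
    return m
def render(c,name,p,o,r,dz=0):
    def hull(b,val,img):
        q=cv2.convexHull(((proj(c,b)-o+.5)*S-.5).astype(np.float32)); cv2.fillConvexPoly(img,np.int32(np.round(q*16)),val,shift=4)
    img=np.zeros((2*r*S,2*r*S),np.float32); x,y,a=p
    if name=='carrier': hull(box(x,y,a,100,60,10,20),1,img)
    elif name=='lid': hull(box(x,y,a,100,60,6+dz,11+dz),1,img); hull(box(x,y,a,60,14,11+dz,41+dz),0,img)
    else: hull(box(x,y,a,100,60,5+dz,36+dz),1,img)
    return cv2.resize(img,(2*r,2*r),interpolation=cv2.INTER_AREA)
def fit(cams,name,p0,dz=0,r=45):
    ms=[]
    for c in cams:
        ctr=np.round(proj(c,[[p0[0],p0[1],15+dz]])[0]).astype(int); o=ctr-r
        m=np.pad(mask(c,name,ctr),100)[100+o[1]:100+o[1]+2*r,100+o[0]:100+o[0]+2*r]; ms.append((c,o,cv2.GaussianBlur(m.astype(np.float32),(0,0),1)))
    f=lambda p:sum(((cv2.GaussianBlur(render(c,name,(p[0],p[1],p[2]),o,r,dz),(0,0),1)-m)**2).sum() for c,o,m in ms)
    best=None
    for a0 in ([p0[2]] if len(p0)>2 else np.arange(0,180,30)*np.pi/180):
        q=minimize(f,[p0[0],p0[1],a0],method='Nelder-Mead',options=dict(initial_simplex=[[p0[0]+8*i,p0[1]+8*j,a0+.2*k] for i,j,k in((0,0,0),(1,0,0),(0,1,0),(0,0,1))],xatol=.01,fatol=.01,maxiter=200))
        if best is None or q.fun<best.fun: best=q
    return best.x,best.fun,[float(m.sum()) for _,_,m in ms]
def ray(c,px,z):
    d=c["attitude"]@np.linalg.inv(c["K"])@[px[0],px[1],1]; return (c["xyz"]+d*(z-c["xyz"][2])/d[2])[:2]
E
python3 - <<'E'
from vis import *
C=grab(); t=C['top']
for n,px in dict(green=(549,343),yellow=(270,390),blue=(489,237),lid=(297,275),carrier=(443,323),red=(354,334)).items():
    p0=ray(t,np.array(px)*.7,20)
    for k in(['top'],['scene'],['top','scene']):
        x,f,a=fit([C[i] for i in k],n,p0); print(n,k,x[:2].round(1),np.degrees(x[2]).round(1)%180,round(f,1),a)
        p0=[*x] if k==['top'] else p0
for n,px in dict(die=(591,265),weight=(387,229),sp1=(186,339),sp2=(229,303)).items(): print(n,ray(t,np.array(px)*.7,10).round())
E
```

```text
green ['top'] [ 400.8 -283.2] 4.400000000000006 461.6 [261.0]
green ['scene'] [ 402.9 -280.3] 3.0 8.8 [1214.0]
green ['top', 'scene'] [ 402.2 -280.7] 3.1999999999999886 481.4 [261.0000305175781, 1214.0]
yellow ['top'] [393.4 275.8] 163.3 8.3 [847.0]
yellow ['scene'] [392.  276.8] 161.5 3.7 [611.0]
yellow ['top', 'scene'] [393.3 275.9] 162.9 13.7 [847.0, 611.0]
blue ['top'] [ 639.6 -206.3] 43.1 41.9 [685.0]
blue ['scene'] [ 637.2 -203.2] 43.1 5.3 [1341.0]
blue ['top', 'scene'] [ 638.5 -204.1] 42.7 60.0 [685.0, 1341.0]
lid ['top'] [616.7 202.2] 141.9 222.4 [157.0]
lid ['scene'] [616.2 204.7] 144.2 74.5 [150.0]
lid ['top', 'scene'] [616.7 202.2] 141.9 302.6 [157.0, 150.0]
carrier ['top'] [475.  -80.1] 29.7 0.9 [746.0]
carrier ['scene'] [477.9 -82.4] 29.5 3.0 [756.0]
carrier ['top', 'scene'] [476.3 -80.9] 30.0 14.1 [746.0, 756.0]
red ['top'] [479.5  98.7] 40.9 1.6 [781.0]
red ['scene'] [479.5  98.8] 40.9 1.6 [804.0]
red ['top', 'scene'] [479.5  98.7] 40.9 3.2 [781.0, 804.0]
die [ 550. -401.]
weight [689.   3.]
sp1 [520. 435.]
sp2 [581. 343.]
```

```bash
cat >> vis.py <<'E'
def plan(x,y,z,yaw,s=None):
    """turn first (units of 5 deg about tool z), then shift in tool axes (m)"""
    s=s or arm.observe(); R=s["tool_rot"]; p=s["eef_pos"]
    a=np.degrees(np.arctan2(R[1,0],R[0,0])); d=(yaw-a+90)%180-90; Y=np.radians(a+d)
    c,n=np.cos(Y),np.sin(Y); v=np.array([x,y,z])-p
    print("yaw",a.round(2),"turn az",round(-d/5,3),"shift",(np.array([c*v[0]+n*v[1],n*v[0]-c*v[1],-v[2]])/1000).round(4),"pos",p.round(1),"tilt",R[2,:2].round(4),"F",s["contact_force"].round(1),"gap",round(s["finger_gap"],1),"t",s["time"])
E
python3 - <<'E'
import vis
from vis import *
C=grab(); t=C['top']
for n,p in dict(green=(402,-281,.05),blue=(638,-204,.75),lid=(616,203,2.5)).items():
    for k in C:
        im=C[k]["image"];u=proj(C[k],[[p[0],p[1],20]])[0].astype(int)
        h=cv2.cvtColor(im,cv2.COLOR_RGB2HSV)[u[1]-16:u[1]+17,u[0]-16:u[0]+17]
        print(n,k); print('H',h[::4,::4,0].tolist()); print('S',h[::4,::4,1].tolist());print('V',h[::4,::4,2].tolist())
plan(402,-281,120,3.1)
E
```

```text
green top
H [[13, 57, 64, 63, 62, 55, 62, 19, 25], [18, 64, 64, 13, 63, 61, 64, 19, 21], [18, 60, 64, 14, 64, 62, 48, 13, 18], [20, 56, 64, 101, 101, 65, 60, 25, 16], [30, 51, 64, 104, 100, 65, 62, 64, 18], [18, 17, 64, 64, 63, 64, 60, 61, 18], [16, 17, 60, 63, 100, 103, 63, 54, 14], [19, 26, 47, 63, 99, 100, 64, 56, 27], [23, 20, 51, 64, 64, 63, 64, 64, 33]]
S [[19, 47, 114, 120, 85, 73, 76, 22, 22], [19, 129, 129, 131, 123, 97, 126, 23, 20], [19, 68, 124, 131, 137, 96, 41, 24, 20], [23, 58, 129, 19, 14, 76, 47, 22, 22], [15, 36, 127, 19, 16, 113, 88, 117, 24], [22, 25, 130, 131, 133, 133, 95, 107, 20], [22, 26, 53, 136, 15, 16, 101, 39, 22], [22, 24, 48, 132, 17, 16, 133, 54, 19], [19, 20, 34, 126, 130, 130, 130, 102, 20]]
V [[120, 120, 125, 81, 48, 42, 121, 127, 125], [67, 117, 125, 136, 122, 58, 99, 123, 125], [68, 45, 125, 99, 121, 53, 31, 129, 126], [68, 35, 123, 151, 145, 67, 38, 129, 130], [67, 49, 124, 151, 148, 126, 52, 120, 128], [116, 71, 118, 123, 111, 119, 59, 67, 125], [126, 69, 34, 120, 150, 148, 53, 33, 129], [128, 73, 37, 122, 147, 146, 125, 38, 123], [122, 75, 52, 
[... 5144 characters left out ...]
4, 20, 33, 31, 24, 17, 31, 21, 20], [23, 19, 24, 35, 35, 24, 32, 34, 14], [21, 17, 27, 34, 32, 32, 31, 33, 22], [21, 23, 23, 20, 36, 31, 20, 21, 28]]
V [[131, 134, 136, 133, 134, 134, 133, 131, 133], [135, 135, 134, 136, 125, 132, 134, 134, 134], [138, 135, 139, 48, 73, 135, 134, 135, 133], [135, 152, 156, 34, 41, 72, 133, 132, 135], [138, 152, 157, 154, 31, 63, 106, 137, 136], [137, 91, 156, 154, 53, 46, 100, 157, 138], [134, 133, 65, 155, 155, 42, 104, 156, 124], [132, 134, 134, 137, 157, 158, 154, 154, 142], [136, 135, 133, 130, 79, 57, 91, 135, 138]]
yaw 20.56 turn az 3.492 shift [ 0.1987 -0.2938  0.1111] pos [ 219.5 -585.1  231.1] tilt [ 0.     -0.0004] F [-0.6 -0.1  0.9] gap 85.7 t 0.3
```

```bash
sed -i "s/(s>110)/(s>(40 if name in('green','blue') else 110))/; s/m=v>b\*1.16/m=(v>b*1.04)\&(H>24)\&(H<60)/" vis.py
python3 - <<'E'
from vis import *
C=grab()
for n,p in dict(green=(402,-281,.05),blue=(638,-204,.75),lid=(616,203,2.5)).items():
    for k in(['top'],['scene'],['top','scene']):
        x,f,a=fit([C[i] for i in k],n,p); print(n,k,x[:2].round(1),np.degrees(x[2]).round(1)%180,round(f,1),a)
E
```

```text
green ['top'] [ 403.3 -281.5] 3.3 3.6 [865.0000610351562]
green ['scene'] [ 402.8 -280.4] 3.3 1.2 [1278.0]
green ['top', 'scene'] [ 403.1 -280.7] 3.4 6.7 [865.0000610351562, 1278.0]
blue ['top'] [ 638.2 -204.1] 42.8 1.4 [793.0]
blue ['scene'] [ 637.6 -203.5] 43.0 1.5 [1395.0]
blue ['top', 'scene'] [ 637.9 -203.8] 42.9 3.9 [793.0, 1395.0]
lid ['top'] [618.5 201.6] 141.6 18.7 [452.0]
lid ['scene'] [616.7 205. ] 140.9 13.2 [267.0]
lid ['top', 'scene'] [618.3 202.4] 141.1 36.6 [452.0, 267.0]
```

>>> servo_tool --pt "0 0 1.2 0 0 0 1" --pt "0 0 1.2 0 0 0 1" --pt "0 0 1.1 0 0 0 1" --pt "0 0 0 0.025 -0.035 0 1" --pt "0 0 0 0.025 -0.038 0 1" --pt "0 0 0 0.025 -0.038 0 1" --pt "0 0 0 0.025 -0.038 0 1" --pt "0 0 0 0.025 -0.038 0.01 1" --pt "0 0 0 0.025 -0.038 0.03 1" --pt "0 0 0 0.025 -0.038 0.03 1" --pt "0 0 0 0.024 -0.031 0.04 1" --pt "0 0 0 0 0 0 1" --pt "0 0 0 0 0 0 1" --pt "0 0 0 0 0 0 1" --newtons 30

```text
time: 1.8
eef_pos: [396.2, -292.3, 131.4]
tool_rot: [[0.999, 0.052, 0.001], [0.052, -0.999, -0.001], [0.001, 0.001, -1.0]]
contact_force: [0.2, 0.3, 1.1]
finger_gap: 85.1
```

```bash
python3 - <<'E'
from vis import *
C=grab(); out=[]
for k in C:
    c=C[k]; p=(476.3,-80.9,np.radians(30)); ctr=proj(c,[[p[0],p[1],15]])[0].astype(int); r=35; o=ctr-r
    im=cv2.resize(c["image"][o[1]:o[1]+70,o[0]:o[0]+70,::-1],(400,400),interpolation=cv2.INTER_NEAREST)
    s=400/70
    for L,W,z,col in((100,60,20,(0,255,255)),(116,76,10,(0,255,0)),(116,76,0,(255,0,0))):
        q=(proj(c,box(*p,L,W,z,z+1)[:4])-o+.5)*s; cv2.polylines(im,[np.int32(q[[0,1,3,2]])],True,col,1)
    out.append(im)
    for th in(40,55,70,85):
        import vis
        h=cv2.cvtColor(c["image"],cv2.COLOR_RGB2HSV)[...,2]; print(k,th,int((h[o[1]:o[1]+70,o[0]:o[0]+70]<th).sum()))
cv2.imwrite("pics/car.png",np.hstack(out)); plan(403,-280.7,60,3.35)
E
```

```text
top 40 193
top 55 722
top 70 804
top 85 1067
scene 40 725
scene 55 746
scene 70 768
scene 85 935
yaw 2.93 turn az -0.083 shift [ 0.0075 -0.0113  0.0715] pos [ 396.2 -292.4  131.5] tilt [0.0012 0.0014] F [-0.1 -0.3 -0.2] gap 85.7 t 1.9
```

View pics/car.png

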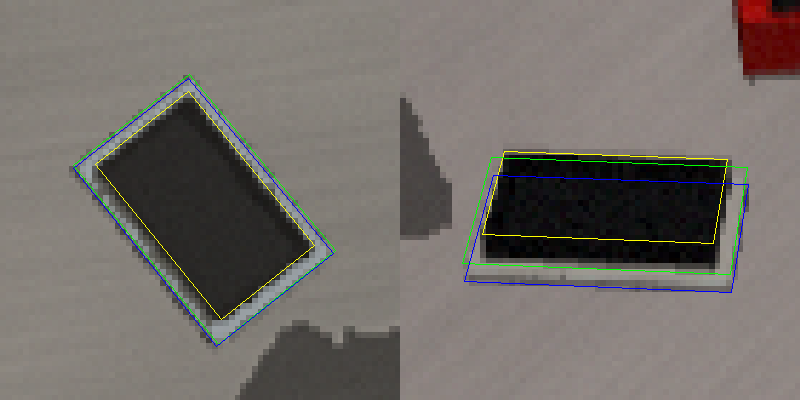

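Picture 3 (crop pair): the carrier's black rim reaches lower than my z=10 (in the scene crop, black bottom edge at row 264 against a modelled ~252), so the plate is thinner than assumed. Refit with the rim's foot height free.

```bash
sed -i "s/100,60,10,20),1,img)/100,60,CZ[0],20),1,img)/; s/^S=8/S=8;CZ=[10]/" vis.py
python3 - <<'E'
from vis import *
C=grab()
for z in(2,4,6,8):
    CZ[0]=z
    for k in(['top'],['scene'],['top','scene']):
        x,f,a=fit([C[i] for i in k],'carrier',(476,-81,.52)); print(z,k,x[:2].round(1),np.degrees(x[2]).round(1),round(f,1))
x,f,a=fit([C['scene']],'green',(403,-281,.05));print(x)
E
```

```text
2 ['top'] [475.6 -80.3] 29.3 1.6
2 ['scene'] [474.7 -78.1] 29.9 20.9
2 ['top', 'scene'] [475.3 -79.8] 29.8 26.9
4 ['top'] [475.5 -80.4] 29.4 1.3
4 ['scene'] [475.5 -79.2] 29.9 11.1
4 ['top', 'scene'] [475.5 -80. ] 29.3 13.5
6 ['top'] [475.1 -80.4] 29.6 1.2
6 ['scene'] [476.4 -80.3] 29.6 4.4
6 ['top', 'scene'] [476.  -80.5] 29.6 6.5
8 ['top'] [475.3 -80.3] 29.3 1.0
8 ['scene'] [477.2 -81.4] 29.6 1.6
8 ['top', 'scene'] [476.3 -80.7] 29.3 6.7
[ 4.02751317e+02 -2.80054527e+02  6.82612840e-02]
```

>>> servo_tool --pt "0 0 -0.08 0.007 -0.011 0.03 1" --pt "0 0 0 0 0 0.03 1" --pt "0 0 0 0 0 0.01 1" --pt "0 0 0 0 0 0 1" --pt "0 0 0 0 0 0 1"

```text
time: 2.5
eef_pos: [403.2, -280.3, 61.7]
tool_rot: [[0.998, 0.06, 0.001], [0.06, -0.998, -0.001], [0.001, 0.001, -1.0]]
contact_force: [-0.0, 0.0, -0.4]
finger_gap: 85.2
```

```bash
python3 -c "
from vis import *
plan(403,-280.7,8,3.35)"
```

```text
yaw 3.41 turn az 0.013 shift [-0.0002  0.0003  0.0537] pos [ 403.2 -280.3   61.7] tilt [0.001  0.0008] F [-0.   0.  -0.4] gap 85.2 t 2.5
```

>>> servo_tool --pt "0 0 0 0 0 0.02 1" --pt "0 0 0 0 0 0.02 1" --pt "0 0 0 0 0 0.01 1" --pt "0 0 0 0 0 0.003 1" --pt "0 0 0 0 0 0 1" --pt "0 0 0 0 0 0 0.7" --pt "0 0 0 0 0 0 0.5" --pt "0 0 0 0 0 0 0.5" --pt "0 0 0 0 0 0 0.4" --pt "0 0 0 0 0 0 0.4" --pt "0 0 0 0 0 0 0.4" --pt "0 0 0 0 0 0 0.4" --newtons 30

```text
time: 3.7
eef_pos: [403.4, -280.0, 8.6]
tool_rot: [[0.998, 0.06, 0.001], [0.06, -0.998, -0.001], [0.001, 0.001, -1.0]]
contact_force: [-1.2, 0.2, 6.6]
finger_gap: 59.7
```

```bash
python3 -c "
from vis import *
plan(403,-280.7,8,3.35)
C=grab()
for k in C: print(fit([C[k]],'green',(403,-281,.05)))"
```

```text
yaw 3.46 turn az 0.022 shift [-0.0004  0.0007  0.0006] pos [ 403.4 -280.     8.6] tilt [0.0011 0.0011] F [-1.2  0.2  6.6] gap 59.7 t 3.7
(array([ 383.07220733, -272.37715075,    0.52293119]), np.float64(548.5249633789062), [212.00001525878906])
(array([ 416.59365578, -267.47911351,   -0.65594177]), np.float64(238.9816436767578), [815.0])
```

>>> servo_tool --pt "0 0 0 0 0 -0.01 0.4" --pt "0 0 0 0 0 -0.02 0.4" --pt "0 0 0 0 0 -0.03 0.4" --pt "0 0 0 0 0 -0.03 0.4" --pt "0 0 -1 0 0 0 0.4" --pt "0 0 -1 0 0 0 0.4" --pt "0 0 -1 0 0 0 0.4" --pt "0 0 -1 0 0 0 0.4" --pt "0 0 -1.21 0 0 0 0.4" --pt "0 0 0 0 0 0 0.4"

```text
time: 4.8
eef_pos: [402.8, -279.6, 98.3]
tool_rot: [[0.869, 0.494, 0.0], [0.494, -0.869, -0.0], [0.0, 0.001, -1.0]]
contact_force: [-1.3, 0.4, -2.0]
finger_gap: 59.4
```

```bash
python3 -c "
from vis import *
plan(476.2,-80.3,50,29.5)"
```

```text
yaw 29.61 turn az 0.021 shift [ 0.1621 -0.1373  0.0483] pos [ 402.8 -279.6   98.3] tilt [0.0002 0.0006] F [-1.3  0.4 -2. ] gap 59.4 t 4.8
```

>>> servo_tool --pt "0 0 0 0.02 -0.0173 0 0.4" --pt "0 0 0 0.03 -0.025 0 0.4" --pt "0 0 0 0.03 -0.025 0 0.4" --pt "0 0 0 0.03 -0.025 0 0.4" --pt "0 0 0 0.03 -0.025 0.01 0.4" --pt "0 0 0 0.022 -0.02 0.02 0.4" --pt "0 0 0 0 0 0.018 0.4" --pt "0 0 0 0 0 0 0.4" --pt "0 0 0 0 0 0 0.4" --pt "0 0 0 0 0 0 0.4"

```text
time: 5.8
eef_pos: [476.6, -81.3, 50.6]
tool_rot: [[0.872, 0.49, 0.001], [0.49, -0.872, -0.001], [0.001, 0.001, -1.0]]
contact_force: [-0.7, 0.6, -1.3]
finger_gap: 59.6
```

```bash
python3 -c "
from vis import *
plan(476.2,-80.3,22.6,29.5)"
```

```text
yaw 29.36 turn az -0.027 shift [ 0.0002 -0.0011  0.028 ] pos [476.6 -81.3  50.6] tilt [0.0008 0.0013] F [-0.7  0.6 -1.3] gap 59.6 t 5.8
```

>>> servo_tool --pt "0 0 0 0 -0.001 0.007 0.4" --pt "0 0 0 0 0 0.007 0.4" --pt "0 0 0 0 0 0.005 0.4" --pt "0 0 0 0 0 0.002 0.4" --pt "0 0 0 0 0 0.002 0.4" --pt "0 0 0 0 0 0.001 0.4" --pt "0 0 0 0 0 0 0.4" --pt "0 0 0 0 0 0 0.4"

```text
time: 6.6
eef_pos: [475.8, -79.5, 25.7]
tool_rot: [[0.87, 0.493, 0.0], [0.493, -0.87, -0.0], [0.0, 0.0, -1.0]]
contact_force: [-0.3, 0.0, -0.4]
finger_gap: 59.2
```

```bash
python3 -c "
from vis import *
plan(476.2,-80.3,22.6,29.5)"
```

```text
yaw 29.51 turn az 0.002 shift [-0.      0.001   0.0031] pos [475.8 -79.5  25.7] tilt [0.0002 0.0002] F [-0.3  0.  -0.4] gap 59.2 t 6.6
```

>>> servo_tool --pt "0 0 0 0 0 0.001 0.4" --pt "0 0 0 0 0 0.001 0.4" --pt "0 0 0 0 0 0.001 0.4" --pt "0 0 0 0 0 0 0.4" --pt "0 0 0 0 0 0 0.4"

```text
time: 7.1
eef_pos: [475.6, -79.5, 22.7]
tool_rot: [[0.87, 0.492, 0.0], [0.492, -0.87, -0.0], [-0.0, 0.0, -1.0]]
contact_force: [-0.9, 0.3, 2.2]
finger_gap: 59.2
```

```bash
python3 -c "
from vis import *
plan(476.2,-80.3,22.6,29.5)"
```

```text
yaw 29.5 turn az 0.0 shift [0.0001 0.001  0.0001] pos [475.6 -79.5  22.7] tilt [-0.      0.0002] F [-0.9  0.3  2.2] gap 59.2 t 7.1
```

>>> servo_tool --pt "0 0 0 0 0 0 0.8" --pt "0 0 0 0 0 0 1" --pt "0 0 0 0 0 0 1" --pt "0 0 0 0 0 0 1" --pt "0 0 0 0 0 0 1" --pt "0 0 0 0 0 -0.01 1" --pt "0 0 0 0 0 -0.03 1" --pt "0 0 0 0 0 -0.04 1" --pt "0 0 0 0 0 -0.04 1" --pt "0 0 1.5 0 0 0 1" --pt "0 0 1.5 0 0 0 1" --pt "0 0 1.5 0 0 0 1" --pt "0 0 1.5 0 0 0 1" --pt "0 0 1.5 0 0 0 1" --pt "0 0 1.7 0 0 0 1" --pt "0 0 0 0 0 0 1"

```text
time: 8.7
eef_pos: [475.7, -79.3, 143.3]
tool_rot: [[0.958, -0.286, 0.001], [-0.286, -0.958, -0.0], [0.001, -0.0, -1.0]]
contact_force: [-0.0, -0.2, 0.0]
finger_gap: 85.4
```

```bash
python3 -c "
from vis import *
plan(393,276.1,60,-17.5)"
```

```text
yaw -16.62 turn az 0.176 shift [-0.1858 -0.3141  0.0833] pos [475.7 -79.3 143.3] tilt [ 0.0007 -0.    ] F [-0.  -0.2  0. ] gap 85.4 t 8.7
```

>>> servo_tool --pt "0 0 0.18 0 0 0 1" --pt "0 0 0 -0.02 -0.034 0 1" --pt "0 0 0 -0.02 -0.035 0 1" --pt "0 0 0 -0.02 -0.035 0 1" --pt "0 0 0 -0.02 -0.035 0 1" --pt "0 0 0 -0.02 -0.035 0 1" --pt "0 0 0 -0.02 -0.035 0 1" --pt "0 0 0 -0.02 -0.035 0 1" --pt "0 0 0 -0.02 -0.035 0.02 1" --pt "0 0 0 -0.0258 -0.035 0.03 1" --pt "0 0 0 0 0 0.03 1" --pt "0 0 0 0 0 0 1" --pt "0 0 0 0 0 0 1" --pt "0 0 0 0 0 0 1"

```text
time: 10.1
eef_pos: [403.2, 243.8, 85.0]
tool_rot: [[0.955, -0.298, -0.004], [-0.298, -0.955, 0.0], [-0.004, 0.001, -1.0]]
contact_force: [-0.6, 0.6, -0.0]
finger_gap: 85.4
```

```bash
python3 - <<'E'
from vis import *
plan(393,276.1,8.5,-17.5)
C=grab()
for n,p,z in(('green',(476,-80,.515),14),('yellow',(393,276,-.3),0)):
  for k in C:
    x,f,a=fit([C[k]],n,p,z); print(n,k,x[:2].round(1),np.degrees(x[2]).round(1),round(f,1))
E
```

```text
yaw -17.33 turn az 0.034 shift [-0.0194 -0.0278  0.0765] pos [403.2 243.8  85. ] tilt [-0.0037  0.0011] F [-0.6  0.6 -0. ] gap 85.4 t 10.1
green top [476.1 -80.7] 29.4 1.2
green scene [475.8 -80.9] 29.4 4.1
yellow top [450.6 227.6] 50.9 729.2
yellow scene [392.1 277.5] -17.4 4.9
```

>>> servo_tool --pt "0 -0.04 0.03 -0.0194 -0.0285 0.02 1" --pt "0 0 0 0 0 0.02 1" --pt "0 0 0 0 0 0.02 1" --pt "0 0 0 0 0 0 1" --pt "0 0 0 0 0 0 1" --pt "0 0 0 0 0 0 1"

```text
time: 10.8
eef_pos: [398.9, 255.1, 36.7]
tool_rot: [[0.954, -0.299, -0.009], [-0.299, -0.954, 0.001], [-0.009, 0.002, -1.0]]
contact_force: [0.3, 0.8, 1.2]
finger_gap: 85.3
```

```bash
python3 - <<'E'
from vis import *
plan(392.8,277,8.6,-17.5)
E
```

```text
yaw -17.4 turn az 0.02 shift [-0.0124 -0.0191  0.0281] pos [398.9 255.1  36.7] tilt [-0.0093  0.0018] F [0.3 0.8 1.2] gap 85.3 t 10.8
```

>>> servo_tool --pt "0 0 0 0 0 -0.03 1" --pt "0 0 0 0 0 -0.03 1" --pt "0 0 0 0 0 0 1"

```text
time: 11.1
eef_pos: [401.3, 256.3, 100.2]
tool_rot: [[0.954, -0.299, -0.004], [-0.299, -0.954, 0.004], [-0.005, -0.003, -1.0]]
contact_force: [0.0, -0.1, 0.0]
finger_gap: 85.3
```

```bash
python3 - <<'E'
from vis import *
s=arm.observe();print(s["q"].round(1),s["joint_velocities"].round(2));plan(392.8,277,100,-17.5)
C=grab()
x,f,a=fit([C['scene']],'yellow',(393,276,-.3)); print(x,f)
E
```

```text
[ -22.9    8.4  -15.9  113.7    2.3   58.3 -147.2] [-0.19  2.53  0.17  2.9   0.99 -3.66 -0.74]
yaw -17.41 turn az 0.019 shift [-0.0143 -0.0172  0.0002] pos [401.3 256.3 100.2] tilt [-0.0052 -0.0026] F [ 0.  -0.1  0. ] gap 85.3 t 11.1
[ 3.92024414e+02  2.77270191e+02 -3.06720925e-01] 4.9126410484313965
```

q7 is at its limit here (-147°), so I take the half-turned grasp instead.

>>> servo_tool --pt "0 0 -1.7 0 0 0 1" --pt "0 0 -1.7 0 0 0 1" --pt "0 0 -1.7 0 0 0 1" --pt "0 0 -1.7 0 0 0 1" --pt "0 0 -1.7 0 0 0 1" --pt "0 0 -1.7 0 0 0 1" --pt "0 0 -1.7 0 0 0 1" --pt "0 0 -1.7 0 0 0 1" --pt "0 0 -1.7 0 0 0 1" --pt "0 0 -1.7 0 0 0 1" --pt "0 0 -1.7 0 0 0 1" --pt "0 0 -1.7 0 0 0 1" --pt "0 0 -1.7 0 0 0 1" --pt "0 0 -1.7 0 0 0 1" --pt "0 0 -1.7 0 0 0 1" --pt "0 0 -1.7 0 0 0 1" --pt "0 0 -1.7 0 0 0 1" --pt "0 0 -1.7 0 0 0 1" --pt "0 0 -1.7 0 0 0 1" --pt "0 0 -1.7 0 0 0 1"

```text
time: 13.2
eef_pos: [398.3, 254.4, 94.8]
tool_rot: [[-0.891, 0.454, -0.012], [0.455, 0.891, -0.001], [0.01, -0.006, -1.0]]
contact_force: [-1.0, -0.2, 0.5]
finger_gap: 85.5
```

>>> servo_tool --pt "0 0 -1 0 0 0 1" --pt "0 0 -0.95 0 0 0 1" --pt "0 0 0 0 0 0 1" --pt "0 0 0 0 0 0 1"

```text
time: 13.6
eef_pos: [398.4, 254.5, 95.0]
tool_rot: [[-0.952, 0.305, -0.012], [0.305, 0.952, -0.0], [0.011, -0.004, -1.0]]
contact_force: [0.4, -0.9, -0.5]
finger_gap: 85.4
```

```bash
python3 - <<'E'
from vis import *
s=arm.observe();print(s["q"].round(1));plan(392.8,277,60,-17.5)
E
```

```text
[ -8.5  10.3 -31.5 113.3   5.8  58.6  29.6]
yaw 162.22 turn az -0.056 shift [0.0121 0.0197 0.035 ] pos [398.4 254.5  95. ] tilt [ 0.0109 -0.0039] F [ 0.4 -0.9 -0.5] gap 85.4 t 13.6
```

```bash
sed -i 's/"tilt",R\[2,:2\].round(4)/"level ax ay",(np.array([R[2,1],-R[2,0]])\/.08727).round(3)/' vis.py
```

>>> servo_tool --pt "-0.046 -0.126 -0.056 0 0 0 1" --pt "0 0 0 0.012 0.0197 0 1" --pt "0 0 0 0 0 0.015 1" --pt "0 0 0 0 0 0.02 1" --pt "0 0 0 0 0 0 1" --pt "0 0 0 0 0 0 1" --pt "0 0 0 0 0 0 1"

```text
time: 14.3
eef_pos: [393.6, 277.5, 61.3]
tool_rot: [[-0.954, 0.299, 0.002], [0.299, 0.954, 0.001], [-0.002, 0.002, -1.0]]
contact_force: [0.3, 0.7, 0.6]
finger_gap: 85.2
```

```bash
python3 - <<'E'
from vis import *
plan(392.8,277,8.6,-17.5)
E
```

```text
yaw 162.63 turn az 0.026 shift [ 0.0006 -0.0007  0.0527] pos [393.6 277.5  61.3] level ax ay [0.018 0.018] F [0.3 0.7 0.6] gap 85.2 t 14.3
```

>>> servo_tool --pt "0 0 0 0.0006 -0.0005 0.02 1" --pt "0 0 0 0 0 0.02 1" --pt "0 0 0 0 0 0.01 1" --pt "0 0 0 0 0 0.003 1" --pt "0 0 0 0 0 0 1" --pt "0 0 0 0 0 0 0.7" --pt "0 0 0 0 0 0 0.5" --pt "0 0 0 0 0 0 0.5" --pt "0 0 0 0 0 0 0.4" --pt "0 0 0 0 0 0 0.4" --pt "0 0 0 0 0 0 0.4" --pt "0 0 0 0 0 0 0.4"

```text
time: 15.5
eef_pos: [392.9, 277.1, 8.3]
tool_rot: [[-0.954, 0.298, 0.002], [0.298, 0.954, 0.001], [-0.002, 0.001, -1.0]]
contact_force: [-0.8, -0.9, 5.7]
finger_gap: 59.8
```

```bash
python3 - <<'E'
from vis import *
plan(392.8,277,100,-17.5)
E
```

```text
yaw 162.65 turn az 0.029 shift [ 0.0001 -0.0001 -0.0917] pos [392.9 277.1   8.3] level ax ay [0.013 0.019] F [-0.8 -0.9  5.7] gap 59.8 t 15.5
```

>>> servo_tool --pt "0 0 0 0 0 -0.01 0.4" --pt "0 0 0 0 0 -0.02 0.4" --pt "0 0 0 0 0 -0.04 0.4" --pt "0 0 0 0 0 -0.04 0.4" --pt "0 0 -1.2 0 0 0 0.4" --pt "0 0 -1.2 0 0 0 0.4" --pt "0 0 -1.2 0 0 0 0.4" --pt "0 0 -1.2 0 0 0 0.4" --pt "0 0 -1.2 0 0 0 0.4" --pt "0 0 -1.2 0 0 0 0.4" --pt "0 0 -1.2 0 0 0 0.4" --pt "0 0 -1 0 0 0 0.4" --pt "0 0 0 0 0 0 0.4"

```text
time: 16.8
eef_pos: [392.3, 276.9, 118.1]
tool_rot: [[-0.868, -0.496, 0.001], [-0.496, 0.868, 0.001], [-0.001, -0.0, -1.0]]
contact_force: [-0.0, 0.5, -1.9]
finger_gap: 59.4
```

```bash
python3 - <<'E'
from vis import *
plan(475.6,-79.5,90,29.5)
E
```

```text
yaw -150.26 turn az 0.048 shift [ 0.103  -0.3512  0.0281] pos [392.3 276.9 118.1] level ax ay [-0.002  0.017] F [-0.   0.5 -1.9] gap 59.4 t 16.8
```

>>> servo_tool --pt "0 0 0.05 0 0 0 0.4" --pt "0 0 0 0.005 -0.0172 0 0.4" --pt "0 0 0 0.008 -0.028 0 0.4" --pt "0 0 0 0.009 -0.03 0 0.4" --pt "0 0 0 0.009 -0.03 0 0.4" --pt "0 0 0 0.009 -0.03 0 0.4" --pt "0 0 0 0.009 -0.03 0 0.4" --pt "0 0 0 0.009 -0.03 0 0.4" --pt "0 0 0 0.009 -0.03 0 0.4" --pt "0 0 0 0.009 -0.03 0 0.4" --pt "0 0 0 0.009 -0.03 0 0.4" --pt "0 0 0 0.009 -0.03 0 0.4" --pt "0 0 0 0.006 -0.02 0.01 0.4" --pt "0 0 0 0.003 -0.016 0.01 0.4" --pt "0 0 0 0 0 0.008 0.4" --pt "0 0 0 0 0 0 0.4" --pt "0 0 0 0 0 0 0.4" --pt "0 0 0 0 0 0 0.4"

```text
time: 18.6
eef_pos: [475.3, -78.6, 89.8]
tool_rot: [[-0.871, -0.492, 0.001], [-0.492, 0.871, 0.0], [-0.001, -0.0, -1.0]]
contact_force: [0.0, 0.8, -1.6]
finger_gap: 59.5
```

```bash
python3 - <<'E'
from vis import *
plan(475.6,-79.5,55,29.5)
E
```

```text
yaw -150.52 turn az -0.004 shift [ 0.0001 -0.0009  0.0348] pos [475.3 -78.6  89.8] level ax ay [-0.003  0.016] F [ 0.   0.8 -1.6] gap 59.5 t 18.6
```

>>> servo_tool --pt "0 0 0 0 -0.0009 0.01 0.4" --pt "0 0 0 0 0 0.01 0.4" --pt "0 0 0 0 0 0.006 0.4" --pt "0 0 0 0 0 0.003 0.4" --pt "0 0 0 0 0 0.002 0.4" --pt "0 0 0 0 0 0.002 0.4" --pt "0 0 0 0 0 0.002 0.4" --pt "0 0 0 0 0 0 0.4" --pt "0 0 0 0 0 0 0.4"

```text
time: 19.5
eef_pos: [475.6, -80.4, 54.5]
tool_rot: [[-0.871, -0.491, 0.001], [-0.491, 0.871, 0.0], [-0.001, -0.0, -1.0]]
contact_force: [-0.1, 0.8, -1.2]
finger_gap: 59.5
```

```bash
python3 - <<'E'
from vis import *
plan(475.6,-79.5,52.4,29.5)
E
```

```text
yaw -150.6 turn az -0.02 shift [-0.0004  0.0008  0.0021] pos [475.6 -80.4  54.5] level ax ay [-0.003  0.012] F [-0.1  0.8 -1.2] gap 59.5 t 19.5
```

No contact 4 mm into the rim: it is in. Last 2 mm.

>>> servo_tool --pt "0 0 0 0 0 0.001 0.4" --pt "0 0 0 0 0 0.001 0.4" --pt "0 0 0 0 0 0.0003 0.4" --pt "0 0 0 0 0 0 0.4" --pt "0 0 0 0 0 0 0.4"

```text
time: 20.0
eef_pos: [475.6, -80.5, 52.4]
tool_rot: [[-0.871, -0.491, 0.001], [-0.491, 0.871, 0.0], [-0.001, -0.0, -1.0]]
contact_force: [-2.1, 0.4, 5.9]
finger_gap: 59.4
```

```bash
python3 - <<'E'
from vis import *
plan(475.6,-79.5,52.4,29.5)
E
```

```text
yaw -150.6 turn az -0.019 shift [-0.0004  0.0009  0.    ] pos [475.6 -80.5  52.4] level ax ay [-0.003  0.012] F [-2.1  0.4  5.9] gap 59.4 t 20.0
```

>>> servo_tool --pt "0 0 0 0 0 0 0.8" --pt "0 0 0 0 0 0 1" --pt "0 0 0 0 0 0 1" --pt "0 0 0 0 0 0 1" --pt "0 0 0 0 0 0 1" --pt "0 0 0 0 0 -0.01 1" --pt "0 0 0 0 0 -0.03 1" --pt "0 0 0 0 0 -0.03 1" --pt "0 0 0 0 0 -0.03 1" --pt "0 0 1.6 0 0 0 1" --pt "0 0 1.6 0 0 0 1" --pt "0 0 1.6 0 0 0 1" --pt "0 0 1.6 0 0 0 1" --pt "0 0 1.6 0 0 0 1" --pt "0 0 1.6 0 0 0 1" --pt "0 0 1.6 0 0 0 1" --pt "0 0 1.6 0 0 0 1" --pt "0 0 1.6 0 0 0 1" --pt "0 0 1.6 0 0 0 1"

```text
time: 21.9
eef_pos: [475.5, -80.4, 152.9]
tool_rot: [[-0.63, 0.776, 0.001], [0.776, 0.63, 0.0], [-0.001, 0.001, -1.0]]
contact_force: [1.0, -0.4, 0.1]
finger_gap: 85.5
```

>>> servo_tool --pt "0 0 1.6 0 0 0 1" --pt "0 0 1.6 0 0 0 1" --pt "0 0 1.6 0 0 0 1" --pt "0 0 1.6 0 0 0 1" --pt "0 0 1.6 0 0 0 1" --pt "0 0 1.6 0 0 0 1" --pt "0 0 1.6 0 0 0 1" --pt "0 0 1.6 0 0 0 1" --pt "0 0 1.6 0 0 0 1" --pt "0 0 1.6 0 0 0 1" --pt "0 0 1.3 0 0 0 1" --pt "0 0 0 0 0 0 1"

```text
time: 23.1
eef_pos: [475.6, -80.4, 152.8]
tool_rot: [[0.734, 0.68, 0.002], [0.68, -0.734, 0.0], [0.001, 0.001, -1.0]]
contact_force: [-0.4, 1.3, -0.1]
finger_gap: 85.8
```

```bash
python3 - <<'E'
from vis import *
plan(637.9,-203.3,60,43); print(arm.observe()["q"].round(1))
E
```

```text
yaw 42.81 turn az -0.038 shift [0.0349 0.2006 0.0928] pos [475.6 -80.4 152.8] level ax ay [ 0.009 -0.016] F [-0.4  1.3 -0.1] gap 85.8 t 23.1
[ 13.8   5.2 -10.1 110.1   1.   64.7 -43.8]
```

>>> servo_tool --pt "0 0 -0.04 0 0 0 1" --pt "0 0 0 0.0049 0.0256 0 1" --pt "0 0 0 0.005 0.03 0 1" --pt "0 0 0 0.005 0.03 0 1" --pt "0 0 0 0.005 0.03 0 1" --pt "0 0 0 0.005 0.03 0.02 1" --pt "0 0 0 0.005 0.03 0.02 1" --pt "0 0 0 0.005 0.025 0.02 1" --pt "0 0 0 0 0 0.0328 1" --pt "0 0 0 0 0 0 1" --pt "0 0 0 0 0 0 1" --pt "0 0 0 0 0 0 1"

```text
time: 24.3
eef_pos: [639.0, -202.9, 61.6]
tool_rot: [[0.729, 0.684, 0.003], [0.684, -0.729, -0.0], [0.002, 0.002, -1.0]]
contact_force: [0.3, -0.1, 0.0]
finger_gap: 85.3
```

```bash
python3 - <<'E'
from vis import *
plan(637.9,-203.3,8.4,43); C=grab()
for k in C:
    x,f,a=fit([C[k]],'yellow',(476,-80,.515),44); print(k,x[:2].round(1),np.degrees(x[2]).round(1),round(f,1))
E
```

```text
yaw 43.18 turn az 0.037 shift [-0.001  -0.0005  0.0532] pos [ 639.  -202.9   61.6] level ax ay [ 0.027 -0.027] F [ 0.3 -0.1  0. ] gap 85.3 t 24.3
top [472.3 -83.3] 33.4 587.6
scene [468.2 -83.8] 37.7 319.1
```

>>> servo_tool --pt "0.027 -0.027 0.03 -0.001 -0.0005 0.02 1" --pt "0 0 0 0 0 0.02 1" --pt "0 0 0 0 0 0.01 1" --pt "0 0 0 0 0 0.0032 1" --pt "0 0 0 0 0 0 1" --pt "0 0 0 0 0 0 0.7" --pt "0 0 0 0 0 0 0.5" --pt "0 0 0 0 0 0 0.5" --pt "0 0 0 0 0 0 0.4" --pt "0 0 0 0 0 0 0.4" --pt "0 0 0 0 0 0 0.4" --pt "0 0 0 0 0 0 0.4"

```text
time: 25.6
eef_pos: [637.6, -203.5, 7.4]
tool_rot: [[0.732, 0.681, -0.001], [0.681, -0.732, 0.0], [-0.001, -0.001, -1.0]]
contact_force: [-1.1, 0.3, 6.1]
finger_gap: 59.9
```

```bash
python3 - <<'E'
from vis import *
plan(637.9,-203.3,8.4,43); C=grab()
cv2.imwrite("pics/b.png",cv2.resize(np.hstack([C['top']["image"][130:330,170:470],C['scene']["image"][150:350,50:350]])[:,:,::-1],(798,266)))
E
```

```text
yaw 42.96 turn az -0.009 shift [ 0.0003  0.0001 -0.001 ] pos [ 637.6 -203.5    7.4] level ax ay [-0.008  0.007] F [-1.1  0.3  6.1] gap 59.9 t 25.6
```

View pics/b.png

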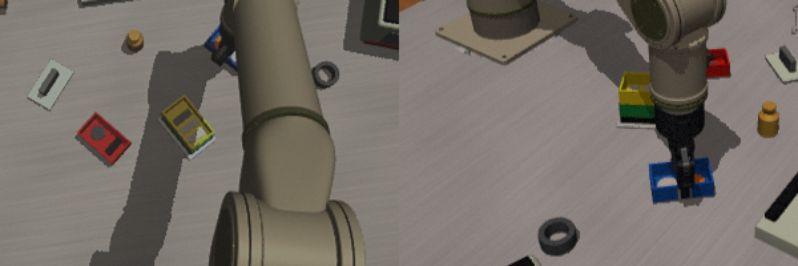

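Picture 4: yellow sits squarely on green (the arm's shadow and the arm spoil its fit); blue is in the jaws.

>>> servo_tool --pt "0 0 0 0 0 -0.01 0.4" --pt "0 0 0 0 0 -0.02 0.4" --pt "0 0 0 0 0 -0.04 0.4" --pt "0 0 0 0 0 -0.04 0.4" --pt "0 0 0 0 0 -0.03 0.4" --pt "0 0 0.9 0 0 0 0.4" --pt "0 0 0.9 0 0 0 0.4" --pt "0 0 0.9 0 0 0 0.4" --pt "0 0 0 0 0 0 0.4" --pt "0 0 0 0 0 0 0.4"

```text
time: 26.7
eef_pos: [637.3, -203.4, 146.4]
tool_rot: [[0.87, 0.494, -0.002], [0.494, -0.87, 0.0], [-0.002, -0.002, -1.0]]
contact_force: [-0.3, 0.0, -2.1]
finger_gap: 59.7
```

```bash
python3 - <<'E'
from vis import *
plan(475.5,-80,120,29.5)
E
```

```text
yaw 29.59 turn az 0.019 shift [-0.08   -0.187   0.0264] pos [ 637.3 -203.4  146.4] level ax ay [-0.017  0.022] F [-0.3  0.  -2.1] gap 59.7 t 26.7
```

>>> servo_tool --pt "-0.017 0.022 0.02 0 0 0 0.4" --pt "0 0 0 -0.007 -0.017 0 0.4" --pt "0 0 0 -0.011 -0.025 0 0.4" --pt "0 0 0 -0.012 -0.028 0 0.4" --pt "0 0 0 -0.012 -0.028 0 0.4" --pt "0 0 0 -0.012 -0.028 0 0.4" --pt "0 0 0 -0.012 -0.028 0.006 0.4" --pt "0 0 0 -0.009 -0.021 0.01 0.4" --pt "0 0 0 -0.005 -0.012 0.01 0.4" --pt "0 0 0 0 0 0 0.4" --pt "0 0 0 0 0 0 0.4" --pt "0 0 0 0 0 0 0.4"

```text
time: 27.9
eef_pos: [476.9, -80.3, 120.9]
tool_rot: [[0.872, 0.49, 0.001], [0.49, -0.872, -0.0], [0.001, 0.001, -1.0]]
contact_force: [0.2, 0.5, -2.4]
finger_gap: 59.5
```

```bash
python3 - <<'E'
from vis import *
plan(475.5,-80,84.4,29.5)
E
```

```text
yaw 29.34 turn az -0.033 shift [-0.0011 -0.001   0.0365] pos [476.9 -80.3 120.9] level ax ay [ 0.008 -0.012] F [ 0.2  0.5 -2.4] gap 59.5 t 27.9
```

>>> servo_tool --pt "0 0 -0.03 -0.0011 -0.001 0.01 0.4" --pt "0 0 0 0 0 0.01 0.4" --pt "0 0 0 0 0 0.007 0.4" --pt "0 0 0 0 0 0.003 0.4" --pt "0 0 0 0 0 0.002 0.4" --pt "0 0 0 0 0 0.002 0.4" --pt "0 0 0 0 0 0.002 0.4" --pt "0 0 0 0 0 0 0.4" --pt "0 0 0 0 0 0 0.4"

```text
time: 28.8
eef_pos: [474.5, -79.3, 84.3]
tool_rot: [[0.87, 0.493, 0.0], [0.493, -0.87, 0.0], [0.0, -0.0, -1.0]]
contact_force: [-0.3, -0.2, -0.8]
finger_gap: 59.5
```

```bash
python3 - <<'E'
from vis import *
plan(475.5,-80,81.4,29.5)
E
```

```text
yaw 29.51 turn az 0.002 shift [0.0005 0.0011 0.0029] pos [474.5 -79.3  84.3] level ax ay [-0.    -0.002] F [-0.3 -0.2 -0.8] gap 59.5 t 28.8
```

In freely again; last 3 mm.

>>> servo_tool --pt "0 0 0 0 0.0007 0.001 0.4" --pt "0 0 0 0 0 0.001 0.4" --pt "0 0 0 0 0 0.001 0.4" --pt "0 0 0 0 0 0 0.4" --pt "0 0 0 0 0 0 0.4"

```text
time: 29.3
eef_pos: [475.2, -79.8, 81.4]
tool_rot: [[0.87, 0.493, 0.001], [0.493, -0.87, 0.0], [0.001, 0.0, -1.0]]
contact_force: [2.0, 0.7, -0.0]
finger_gap: 59.7
```

```bash
python3 - <<'E'
from vis import *
plan(475.5,-80,81.4,29.5)
E
```

```text
yaw 29.52 turn az 0.003 shift [0.0002 0.0003 0.    ] pos [475.2 -79.8  81.4] level ax ay [ 0.003 -0.007] F [ 2.   0.7 -0. ] gap 59.7 t 29.3
```

>>> servo_tool --pt "0 0 0 0 0 0.0005 0.4" --pt "0 0 0 0 0 0.0005 0.4" --pt "0 0 0 0 0 0 0.4" --pt "0 0 0 0 0 0 0.4"

```text
time: 29.7
eef_pos: [475.2, -79.8, 81.3]
tool_rot: [[0.87, 0.493, 0.001], [0.493, -0.87, 0.0], [0.001, 0.0, -1.0]]
contact_force: [-2.9, 0.7, 12.6]
finger_gap: 59.2
```

>>> servo_tool --pt "0 0 0 0 0 -0.0005 0.8" --pt "0 0 0 0 0 0 1" --pt "0 0 0 0 0 0 1" --pt "0 0 0 0 0 0 1" --pt "0 0 0 0 0 0 1" --pt "0 0 0 0 0 -0.01 1" --pt "0 0 0 0 0 -0.03 1" --pt "0 0 0 0 0 -0.04 1" --pt "0 0 0 0 0 -0.04 1" --pt "0 0 -1.6 0 0 0 1" --pt "0 0 -1.6 0 0 0 1" --pt "0 0 -1.6 0 0 0 1" --pt "0 0 -1.6 0 0 0 1" --pt "0 0 -1.6 0 0 0 1" --pt "0 0 -1.6 0 0 0 1" --pt "0 0 -1.6 0 0 0 1"

```text
time: 31.3
eef_pos: [474.8, -79.9, 201.5]
tool_rot: [[0.073, 0.997, 0.0], [0.997, -0.073, 0.0], [0.0, 0.0, -1.0]]
contact_force: [0.3, 0.9, 0.6]
finger_gap: 85.6
```

>>> servo_tool --pt "0 0 -1.6 0 0 0 1" --pt "0 0 -1.6 0 0 0 1" --pt "0 0 -1.6 0 0 0 1" --pt "0 0 -1.6 0 0 0 1" --pt "0 0 -1.6 0 0 0 1" --pt "0 0 -1.6 0 0 0 1" --pt "0 0 -1.5 0 0 0 1" --pt "0 0 0 0 0 0 1" --pt "0 0 0 0 0 0 1"

```text
time: 32.2
eef_pos: [474.8, -79.9, 201.2]
tool_rot: [[-0.775, 0.632, 0.0], [0.632, 0.775, 0.0], [-0.0, 0.0, -1.0]]
contact_force: [-0.3, 0.4, -0.3]
finger_gap: 85.2
```

```bash
python3 - <<'E'
from vis import *
plan(617.6,203.5,90,141.2);print(arm.observe()["q"].round(1)); C=grab();out=[]
for k in C:
    x,f,a=fit([C[k]],'lid',(617.5,203,np.radians(141))); print(k,x[:2].round(1),np.degrees(x[2]).round(1),round(f,1))
    c=C[k];p=(617.6,203.5,np.radians(141.2)); o=proj(c,[[p[0],p[1],20]])[0].astype(int)-30
    im=cv2.resize(c["image"][o[1]:o[1]+60,o[0]:o[0]+60,::-1],(400,400),interpolation=cv2.INTER_NEAREST)
    for L,W,z,col in((100,60,10,(0,0,255)),(60,14,40,(255,0,0))):
        q=(proj(c,box(*p,L,W,z,z+1)[4:])-o+.5)*400/60; cv2.polylines(im,[np.int32(q[[0,1,3,2]])],True,col,1)
    out.append(im)
cv2.imwrite("pics/lid.png",np.hstack(out))
E
```

```text
yaw 140.77 turn az -0.085 shift [0.0663 0.3103 0.1112] pos [474.8 -79.9 201.2] level ax ay [0.003 0.002] F [-0.3  0.4 -0.3] gap 85.2 t 32.2
[ 13.7   2.6  -9.8 106.7   0.5  70.7  54.5]
top [618.5 201.7] 141.1 17.8
scene [616.5 205. ] 141.8 13.4
```

View pics/lid.png

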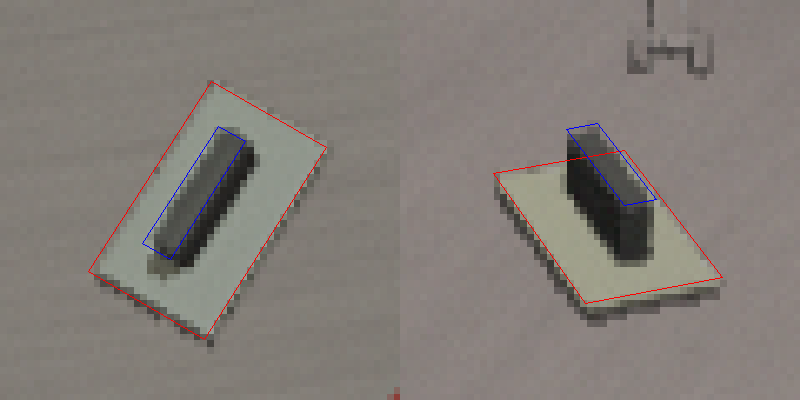

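Picture 5: the lid model at (617.6, 203.5), yaw 141.2° lies on the plate and rib in both crops. Go to it.

>>> servo_tool --pt "0 0 -0.085 0 0 0 1" --pt "0 0 0 0.005 0.0223 0 1" --pt "0 0 0 0.007 0.032 0 1" --pt "0 0 0 0.007 0.032 0 1" --pt "0 0 0 0.007 0.032 0 1" --pt "0 0 0 0.007 0.032 0 1" --pt "0 0 0 0.007 0.032 0 1" --pt "0 0 0 0.007 0.032 0.01 1" --pt "0 0 0 0.007 0.032 0.02 1" --pt "0 0 0 0.007 0.032 0.02 1" --pt "0 0 0 0.0053 0.032 0.02 1" --pt "0 0 0 0 0 0.03 1" --pt "0 0 0 0 0 0.01 1" --pt "0 0 0 0 0 0 1" --pt "0 0 0 0 0 0 1" --pt "0 0 0 0 0 0 1"

```text
time: 33.9
eef_pos: [617.4, 203.6, 92.7]
tool_rot: [[-0.781, 0.624, 0.002], [0.624, 0.781, 0.001], [-0.001, 0.002, -1.0]]
contact_force: [0.7, -0.8, 0.4]
finger_gap: 85.1
```

```bash
python3 - <<'E'
from vis import *
plan(617.6,203.5,16,141.2);C=grab()
for k in C:
    x,f,a=fit([C[k]],'blue',(476,-80,.515),74); print(k,x[:2].round(1),np.degrees(x[2]).round(1),round(f,1))
E
```

```text
yaw 141.36 turn az 0.031 shift [-0.0002  0.0001  0.0767] pos [617.4 203.6  92.7] level ax ay [0.024 0.017] F [ 0.7 -0.8  0.4] gap 85.1 t 33.9
top [476.4 -80.9] 29.4 2.2
scene [473.5 -79.1] 29.4 4.6
```

>>> servo_tool --pt "0 0 0.03 0 0 0.03 1" --pt "0 0 0 0 0 0.025 1" --pt "0 0 0 0 0 0.015 1" --pt "0 0 0 0 0 0.0065 1" --pt "0 0 0 0 0 0 0.6" --pt "0 0 0 0 0 0 0.4" --pt "0 0 0 0 0 0 0.3" --pt "0 0 0 0 0 0 0.25" --pt "0 0 0 0 0 0 0.2" --pt "0 0 0 0 0 0 0.1" --pt "0 0 0 0 0 0 0.05" --pt "0 0 0 0 0 0 0.05" --pt "0 0 0 0 0 0 0.05" --pt "0 0 0 0 0 0 0.05" --pt "0 0 0 0 0 0 0.05" --newtons 30

```text
time: 35.5
eef_pos: [616.6, 204.0, 14.7]
tool_rot: [[-0.78, 0.626, 0.0], [0.626, 0.78, 0.0], [-0.0, 0.0, -1.0]]
contact_force: [-2.0, -0.6, 6.7]
finger_gap: 13.5
```

```bash
python3 - <<'E'
from vis import *
plan(617.6,203.5,16,141.2)
E
```

```text
yaw 141.28 turn az 0.015 shift [-0.0011  0.0002 -0.0013] pos [616.6 204.   14.7] level ax ay [0.003 0.003] F [-2.  -0.6  6.7] gap 13.5 t 35.5
```

>>> servo_tool --pt "0 0 0 0 0 -0.01 0.05" --pt "0 0 0 0 0 -0.02 0.05" --pt "0 0 0 0 0 -0.04 0.05" --pt "0 0 0 0 0 -0.04 0.05" --pt "0 0 0 0 0 -0.045 0.05" --pt "0 0 -1.2 0 0 0 0.05" --pt "0 0 -1.2 0 0 0 0.05" --pt "0 0 -1.2 0 0 0 0.05" --pt "0 0 -1.2 0 0 0 0.05" --pt "0 0 -1.2 0 0 0 0.05" --pt "0 0 -1.2 0 0 0 0.05" --pt "0 0 -1.2 0 0 0 0.05" --pt "0 0 -1.2 0 0 0 0.05" --pt "0 0 -1.2 0 0 0 0.05" --pt "0 0 -1.2 0 0 0 0.05" --pt "0 0 -1.64 0 0 0 0.05" --pt "0 0 0 0 0 0 0.05" --pt "0 0 0 0 0 0 0.05"

```text
time: 37.3
eef_pos: [616.3, 204.0, 169.3]
tool_rot: [[-0.873, -0.489, -0.0], [-0.489, 0.873, 0.0], [0.0, 0.0, -1.0]]
contact_force: [-0.4, -0.1, -2.3]
finger_gap: 13.8
```

```bash
python3 - <<'E'
from vis import *
plan(474.6,-80.1,155,29.5);print(arm.observe()["q"].round(1))
E
```

```text
yaw -150.76 turn az -0.052 shift [ 0.2633 -0.1775  0.0143] pos [616.3 204.  169.3] level ax ay [ 0.004 -0.001] F [-0.4 -0.1 -2.3] gap 13.8 t 37.3
[ -0.   27.3 -30.4  83.   14.   73.5  87.7]
```

>>> servo_tool --pt "0 0 -0.05 0 0 0 0.05" --pt "0 0 0 0.015 -0.01 0 0.05" --pt "0 0 0 0.024 -0.016 0 0.05" --pt "0 0 0 0.027 -0.018 0 0.05" --pt "0 0 0 0.027 -0.018 0 0.05" --pt "0 0 0 0.027 -0.018 0 0.05" --pt "0 0 0 0.027 -0.018 0 0.05" --pt "0 0 0 0.027 -0.018 0 0.05" --pt "0 0 0 0.027 -0.018 0 0.05" --pt "0 0 0 0.027 -0.018 0 0.05" --pt "0 0 0 0.02 -0.014 0.005 0.05" --pt "0 0 0 0.0153 -0.0115 0.009 0.05" --pt "0 0 0 0 0 0 0.05" --pt "0 0 0 0 0 0 0.05" --pt "0 0 0 0 0 0 0.05"

```text
time: 38.8
eef_pos: [476.4, -79.7, 155.6]
tool_rot: [[-0.868, -0.496, 0.001], [-0.496, 0.868, 0.0], [-0.001, -0.0, -1.0]]
contact_force: [0.1, 0.7, -1.2]
finger_gap: 13.6
```

```bash
python3 - <<'E'
from vis import *
plan(474.6,-80.1,121.7,29.5)
E
```

```text
yaw -150.24 turn az 0.052 shift [0.0017 0.0005 0.0339] pos [476.4 -79.7 155.6] level ax ay [-0.001  0.009] F [ 0.1  0.7 -1.2] gap 13.6 t 38.8
```

>>> servo_tool --pt "0 0 0.05 0.0017 0.0005 0.01 0.05" --pt "0 0 0 0 0 0.01 0.05" --pt "0 0 0 0 0 0.006 0.05" --pt "0 0 0 0 0 0.003 0.05" --pt "0 0 0 0 0 0.002 0.05" --pt "0 0 0 0 0 0.002 0.05" --pt "0 0 0 0 0 0.001 0.05" --pt "0 0 0 0 0 0 0.05" --pt "0 0 0 0 0 0 0.05"

```text
time: 39.7
eef_pos: [474.2, -81.1, 121.3]
tool_rot: [[-0.871, -0.492, 0.0], [-0.492, 0.871, 0.0], [-0.0, -0.0, -1.0]]
contact_force: [-0.1, -0.2, -1.9]
finger_gap: 12.9
```

```bash
python3 - <<'E'
from vis import *
plan(474.6,-80.1,118.7,29.5)
E
```

```text
yaw -150.52 turn az -0.004 shift [-0.0009  0.0007  0.0026] pos [474.2 -81.1 121.3] level ax ay [-0.     0.002] F [-0.1 -0.2 -1.9] gap 12.9 t 39.7
```

>>> servo_tool --pt "0 0 0 -0.0005 0.0005 0.001 0.05" --pt "0 0 0 0 0 0.001 0.05" --pt "0 0 0 0 0 0.001 0.05" --pt "0 0 0 0 0 0.0003 0.05" --pt "0 0 0 0 0 0 0.05" --pt "0 0 0 0 0 0 0.05"

```text
time: 40.3
eef_pos: [474.3, -80.5, 118.6]
tool_rot: [[-0.871, -0.492, 0.0], [-0.492, 0.871, -0.0], [0.0, -0.0, -1.0]]
contact_force: [-4.2, -0.2, 8.1]
finger_gap: 13.4
```

Force rises at the seated height: release, rise and move clear of the view.

>>> servo_tool --pt "0 0 0 0 0 0 0.3" --pt "0 0 0 0 0 0 0.5" --pt "0 0 0 0 0 0 0.6" --pt "0 0 0 0 0 0 0.6" --pt "0 0 0 0 0 0 0.6" --pt "0 0 0 0 0 -0.01 0.6" --pt "0 0 0 0 0 -0.03 0.6" --pt "0 0 0 0 0 -0.04 0.6" --pt "0 0 0 0 0 -0.04 0.6" --pt "0 0 0 0 0.03 0 0.6" --pt "0 0 0 0 0.04 0 0.6" --pt "0 0 0 0 0.04 0 0.6" --pt "0 0 0 0 0.04 0 0.6" --pt "0 0 0 0 0.04 0 0.6" --pt "0 0 0 0 0.04 0 0.6" --pt "0 0 0 0 0 0 0.6" --pt "0 0 0 0 0 0 0.6"

```text
time: 42.0
eef_pos: [361.1, 120.1, 238.7]
tool_rot: [[-0.87, -0.494, 0.001], [-0.494, 0.87, -0.001], [-0.001, -0.001, -1.0]]
contact_force: [0.1, -0.8, 0.3]
finger_gap: 51.4
```

```bash
python3 - <<'E'
from vis import *
plan(475,-80,118.7,29.5);C=grab();out=[]
for n,p,z in(('lid',(475,-80,.515),104),('red',(479.5,98.7,.714),0)):
  for k in C:
    x,f,a=fit([C[k]],n,p,z); print(n,k,x[:2].round(1),np.degrees(x[2]).round(1),round(f,1))
for k in C:
    c=C[k];p=(475,-80,np.radians(29.5)); o=proj(c,[[p[0],p[1],70]])[0].astype(int)-50
    im=cv2.resize(c["image"][o[1]:o[1]+100,o[0]:o[0]+100,::-1],(400,400),interpolation=cv2.INTER_NEAREST)
    q=(proj(c,box(*p,100,60,114,115)[4:])-o+.5)*4; cv2.polylines(im,[np.int32(q[[0,1,3,2]])],True,(0,0,255),1)
    out.append(im)
cv2.imwrite("pics/end.png",np.hstack(out))
E
```

```text
yaw -150.42 turn az 0.016 shift [-0.0006 -0.2303  0.12  ] pos [361.1 120.1 238.7] level ax ay [-0.014  0.01 ] F [ 0.1 -0.8  0.3] gap 51.4 t 42.0
lid top [ 658.5 -169.5] 186.7 0.5
lid scene [475.9 -76.8] 29.0 21.3
red top [480.7  98. ] 40.4 91.4
red scene [479.5  98.8] 40.8 1.6
```

View pics/end.png

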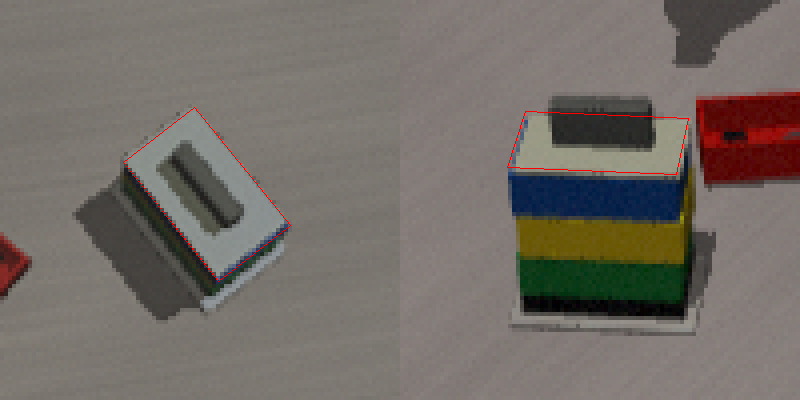

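Picture 6: green, yellow, blue and lid are stacked level and flush (lid at the predicted outline, corners top crop (195,107)–(290,222)); the arm is clear.

```bash
python3 -c "
from bench import arm
print(arm.hand_in())"
```

```text
the job is handed in; nothing more can be done
None
```

I stacked green, yellow, blue and the lid on the carrier, one at a time, and handed the job in at about 42 s on the robot's clock. At each placing the feet entered the rim below without resistance, and the contact force rose only at the seated height. I released each piece there, so nothing was dropped.

**What the last checks showed:**
- **Stack position:** the final pictures show all four pieces level and flush, with the lid on its predicted outline and the gripper well clear.
- **Pieces left alone:** the scene camera put the red tray within 0.1 mm of where it started. I did not re-measure the die ring, brass weight or spanner, but the arm never went near the bench beside them.

**Checks that failed or disagreed:**
- **Lid, top camera:** the outline fit failed because its colour mask picked up something else, so I judged that view by the drawn overlay.
- **Lid, scene camera:** the fit was poor and put the lid about 3 mm from where I expected it.
- **Blue tray:** the two cameras differed by about 3 mm, on either side of the placed position. The cameras are only calibrated to about 2 mm.
- **Yellow tray:** I had no usable fit after placing it because the arm and its shadow were in the way. I relied on contact force and pictures.
- **Red tray, top camera:** this last fit was also poor, but still within about 1.5 mm.

My first approach to the yellow tray ran into the last joint's limit. I backed off, turned the gripper half round and took it that way.

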